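Weigh out a kit of three cored housings and hang it on the balance

ROBOT

A 7-joint arm with a two-finger parallel gripper is mounted at the origin on the work surface. World frame = base frame: x ahead of the robot, y to its left, z up, the work surface at z = 0. Lengths are in m, angles in rad, forces in N, time in s.
With the tool pointing down it reaches from about 0.4 to 0.9 m from the base axis. Payload 5.5 kg.
Tool frame: the origin (TCP) lies on the mounting face of the last link; the fingertips stand 178 mm ahead of it and the grasp point (between the pads) lies 159 mm ahead of it; z points along the fingers, y is the line along which they close (so a half turn about z gives the same grasp; the last joint's range is limited). The gripper opens to 92 mm and grips with 3 to 60 N. Pads are 19 mm wide; open, the fingers measure 130 mm over their backs; the gripper's body (75 mm by 190 mm) begins 47 mm behind the grasp point.
Start: joints at [-0.943, 0.501, -0.427, 1.55, 0.221, 1.138, -0.21], TCP at [0.232, 0.607, 0.405] pointing down, gripper open.
Joint ranges: [-2.88, 2.88], [-0.31, 2.03], [-1.54, 1.56], [0.2, 2.42], [-1.41, 4.55], [0.19, 2.02], [-2.57, 2.57]. Speed limits (rad/s): [2.57, 2.57, 3.14, 3.14, 3.14, 3.14, 3.14].

INTERFACE

Orientations are given as a unit quaternion [w, x, y, z].
In Python, from cell import sensors, viewer, bot gives the robot as it stands.
- The arm moves only by the shell command python3 -m crank 'ROWS' [FORCE]. ROWS is JSON, a list of rows, each an object with "turn": the turn, a rotation vector about the tool's x, y, z in rad, a list of three; "travel": the shift along the tool's x, y, z in mm, a list of three; "jaw": the closure, from 0 (fully open) to 1 (shut). A call has 1 to 10 rows; each row shifts and turns the commanded pose from where the row before left it, along the tool's axes as they then stand; what a row does not reach is not made up. A row lasts 1/8 s, in which the tool goes at most 62.5 mm and 10.7 degrees, less where a joint would pass 70% of its speed; a pose out of reach is approached as far as the arm can. A call with a gripper value outside its range is refused whole. The fingers move at their own pace and stop on an object; FORCE is the grip in N (left out, the last holds). Time passes only in rows, so rows that do not move let the fingers close. It gives the time, the measured TCP pose, the force, the opening and the grip force at its end, in the units of the state.
- sensors.get_state(): the state, without advancing time (a new reading comes with each control period).
- viewer.grab_frame(name): name is "scene" or "top" or "wrist"; returns a dict with "img" (400x640x3 uint8, blue, green, red), "K" (3x3 intrinsics, pixels), "dist" ([k1, k2, p1, p2, k3] as OpenCV has them; the pictures are not rectified), "rvec" (rotation vector, rad) and "tvec" (3), from world to camera coordinates, as OpenCV has them. Camera axes: x right, y down, z forward; pixel columns grow to the right and rows downward; lengths in m; the calibration is good to about 2 mm. A picture is of the moment at which its call begins. There is no depth.
- bot.close_job(): hands the job in; it is judged then, once.
The state is a dict: "time_s": time; "qpos": joint angles; "qvel": joint speeds; "effort": joint torques, N m; "ee_pos": TCP position; "orientation": TCP orientation; "wrist_force": force on the tool from outside, world axes, zero at the start; "torque": the same for the moment, N m; "gripper_width": finger opening in m; "grasp_force": force on a finger pad.
Only numpy, scipy, OpenCV 4.12 (cv2) and the standard library are available. Lean on these libraries where they do the work, as an engineer would, in place of code of your own. Each camera call takes 0.05 s, during which the arm holds its last target. There are 200 camera calls.

TASK

Three of the five look-alike green housings hold a steel core and are clearly heavier in the hand (about 240 g against 60 g): stand exactly those three upright in the blue basket and leave the two light ones standing upright on the bench. Then hang the basket by its handle bar on both hooks of the spring balance, lowering it gently so that the balance never runs down to its bottom stop, and leave it hanging freely and nearly still; do not push the screwdriver, the file or the yellow connector about.

Things in the scene. Friction and masses are not known exactly. Their poses are not given: they have to be found in the camera images.
- housing_a: closed mint-green octagonal plastic housing, 48 mm across flats (facing its x, y and every 45 degrees), 40 mm up; above it a round cap, 45 mm across, to the full height of 55 mm. Origin: centre of its underside, z up. Of five look-alikes three hold a loose steel core (240 g in all), two a plastic blank (60 g); which ones changes every time, only weight tells
- housing_b: another such housing, the same in looks and size as housing_a; weight to be felt
- housing_c: another such housing, the same in looks and size as housing_a; weight to be felt
- housing_d: another such housing, the same in looks and size as housing_a; weight to be felt
- housing_e: another such housing, the same in looks and size as housing_a; weight to be felt
- basket: open blue basket, 260 mm (x) by 250 mm (y), walls 25 mm high, floor and walls 4 mm thick, 220 g; origin: centre of its underside. A fixed arch of 10 mm round steel bar stands over its middle: uprights at y = +-123 mm, x = 0, joined by a straight bar along y at z = 125 mm. Housings go in on either side of the bar, about 70 to 95 mm from it, not all on one side, or it tips
- bar (a point): middle of the basket's handle bar, on the axis of the bar; y runs along the bar, z up
- balance: grey spring balance fixed to the bench; origin on the bench below the hook seats, x points from the hooks to its column. Along x the column (70 mm wide, 245 mm high) starts at 187 mm, its base plate (180 mm wide, 18 mm high) at 155 mm
- seat (a point): midway between the seats of the two hooks, moving with them, 210 mm above the bench unloaded; axes as balance. Hooks: 8 mm round bar at y = +-45 mm, free between; from the column at z = 20 mm, dipping at x = 22 to 8 mm to the seat (z = 0, 16 mm long in x), then up to tips at x = -22, z = 18 mm. A 10 mm bar along y in both seats has its axis at z = 9 mm
- yoke (a joint): how far the hooks have sunk on the spring, m: 0 unloaded, about 0.0307 per kg hung; bottom stop at 0.045
- screwdriver: screwdriver with a green handle lying on the bench; bystander, leave it alone
- file: file about 260 mm long with a black handle, lying behind the basket; bystander, leave it alone
- plug: small yellow connector, 30 x 22 x 18 mm, lying near the housings; bystander, leave it alone
Not all that is in view belongs to the job. Leave any black look-alike of the housing_c alone. What is shaped like the housing_e but red is not meant.

How it is judged:
At the end, for the whole second after the job is handed in: Basket nearly still (0.08 m/s, 0.8 rad/s), its bar in both hook seats (14 mm along the hooks, 40 mm sideways), balance reading 27.5 to 29.8 mm (three cored housings, nothing more: 28.8); every housing upright on the basket's floor (0.2 rad) or on the bench (0.1 rad) (value of joint yoke between 0.0275 and 0.0298 m and x of bar in the frame of seat between -0.014 and 0.014 m and y of bar in the frame of seat between -0.04 and 0.04 m and z of bar in the frame of seat between 0.004 and 0.016 m and ((height (world z) of housing_a between -0.004 and 0.006 m and angle between housing_a's own z axis and vertical below 0.1 rad) or (x of housing_a in the frame of basket between -0.125 and 0.125 m and y of housing_a in the frame of basket between -0.12 and 0.12 m and z of housing_a in the frame of basket between -0.004 and 0.02 m and angle between the z axis of housing_a and the z axis of basket, either way round below 0.2 rad)) and ((height (world z) of housing_b between -0.004 and 0.006 m and angle between housing_b's own z axis and vertical below 0.1 rad) or (x of housing_b in the frame of basket between -0.125 and 0.125 m and y of housing_b in the frame of basket between -0.12 and 0.12 m and z of housing_b in the frame of basket between -0.004 and 0.02 m and angle between the z axis of housing_b and the z axis of basket, either way round below 0.2 rad)) and ((height (world z) of housing_c between -0.004 and 0.006 m and angle between housing_c's own z axis and vertical below 0.1 rad) or (x of housing_c in the frame of basket between -0.125 and 0.125 m and y of housing_c in the frame of basket between -0.12 and 0.12 m and z of housing_c in the frame of basket between -0.004 and 0.02 m and angle between the z axis of housing_c and the z axis of basket, either way round below 0.2 rad)) and ((height (world z) of housing_d between -0.004 and 0.006 m and angle between housing_d's own z axis and vertical below 0.1 rad) or (x of housing_d in the frame of basket between -0.125 and 0.125 m and y of housing_d in the frame of basket between -0.12 and 0.12 m and z of housing_d in the frame of basket between -0.004 and 0.02 m and angle between the z axis of housing_d and the z axis of basket, either way round below 0.2 rad)) and ((height (world z) of housing_e between -0.004 and 0.006 m and angle between housing_e's own z axis and vertical below 0.1 rad) or (x of housing_e in the frame of basket between -0.125 and 0.125 m and y of housing_e in the frame of basket between -0.12 and 0.12 m and z of housing_e in the frame of basket between -0.004 and 0.02 m and angle between the z axis of housing_e and the z axis of basket, either way round below 0.2 rad)) and linear speed of basket below 0.08 m/s and angular speed of basket below 0.8 rad/s); the robot touches nothing.
It fails at once if the balance runs down nearly to its bottom stop (past 42 mm) (value of joint yoke above 0.042 m).
It fails at once if the screwdriver is pushed more than 30 mm (distance of screwdriver from where it was at the start of the episode above 0.03 m).
It fails at once if the file is pushed more than 30 mm (distance of file from where it was at the start of the episode above 0.03 m).
It fails at once if the plug is pushed more than 30 mm (distance of plug from where it was at the start of the episode above 0.03 m).
It also fails if it takes over 72 s, if anything falls off the work surface, if the arm or the gripper's body presses on something with over 40 N, if the wrist force passes 120 N, or if a joint passes its speed limit or range.

## Working session

There is one attempt and no reset: what is moved stays moved. The work goes in short steps, Python scripts to look and compute and a shell command to move; the robot and the scene stay as the last step left them, time stands still between calls to the robot, and variables do not carry over. Pictures are saved under pics/ and viewed, at most 10 in all, crops included, and the job is handed in when it is done.

```bash
mkdir -p pics; ls; python3 - <<'E'
from cell import sensors, viewer
import cv2,numpy as np
s=sensors.get_state();print({k:np.round(v,3).tolist() for k,v in s.items()})
for n in ("scene","top"):
    f=viewer.grab_frame(n);cv2.imwrite(f"pics/{n}0.png",f["img"])
    R=cv2.Rodrigues(f["rvec"])[0];print(n,(-R.T@np.array(f["tvec"]).ravel()).round(3),np.array(f["K"]).round(1).tolist(),f["dist"],R.round(2).tolist())
E
```

```text
pics
{'time_s': 0.0, 'qpos': [-0.943, 0.502, -0.427, 1.551, 0.221, 1.138, -0.21], 'qvel': [-0.001, 0.001, 0.002, -0.002, -0.001, -0.001, -0.002], 'effort': [0.0, -56.66, -5.816, -27.911, -0.069, 0.031, 0.0], 'ee_pos': [0.232, 0.607, 0.404], 'orientation': [-0.0, 0.181, 0.983, -0.001], 'wrist_force': [-0.015, 0.365, -0.497], 'torque': [0.001, 0.013, -0.007], 'grasp_force': 0.0, 'gripper_width': 0.092}
scene [0.988 0.622 0.778] [[392.1, 0.0, 318.8], [0.0, 392.1, 200.0], [0.0, 0.0, 1.0]] [0.01585597 0.         0.         0.         0.        ] [[-0.85, 0.53, 0.01], [0.35, 0.58, -0.74], [-0.4, -0.62, -0.68]]
top [0.353 0.031 1.252] [[458.9, 0.0, 323.4], [0.0, 458.9, 197.4], [0.0, 0.0, 1.0]] [-0.12046829  0.          0.          0.          0.        ] [[0.08, -1.0, -0.0], [-0.98, -0.07, -0.21], [0.21, 0.02, -0.98]]
```

View pics/scene0.png

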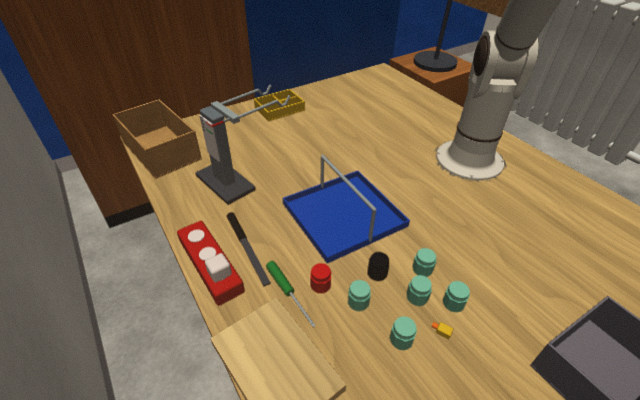

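View pics/top0.png

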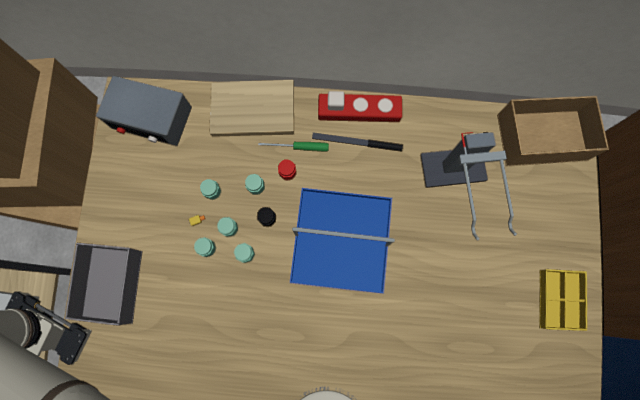

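```bash
cat > h.py <<'E'
from cell import sensors, viewer
import cv2,numpy as np
from scipy.optimize import least_squares
from scipy.spatial.transform import Rotation as Ro
def proj(f,P): return cv2.projectPoints(np.atleast_2d(np.array(P,float)),f["rvec"],f["tvec"],f["K"],np.array(f["dist"],float))[0][:,0]
def onplane(f,uv,z):
    u=cv2.undistortPoints(np.array([[uv]],float),f["K"],np.array(f["dist"],float))[0,0]
    R=cv2.Rodrigues(f["rvec"])[0];C=-R.T@np.array(f["tvec"]).ravel();d=R.T@np.array([*u,1]);return C+d*(z-C[2])/d[2]
def tri(fs,uvs,x0=(.4,0,.1)):
    return least_squares(lambda p:np.concatenate([proj(f,p)[0]-uv for f,uv in zip(fs,uvs)]),x0)
t=np.linspace(0,2*np.pi,33)
cyl=np.vstack([np.c_[r*np.cos(t),r*np.sin(t),0*t+z] for r,z in((.025,0),(.025,.04),(.0225,.055))])
def blobs(f,lo,hi,amin=80):
    m=cv2.inRange(cv2.cvtColor(f["img"],cv2.COLOR_BGR2HSV),lo,hi)
    n,_,st,c=cv2.connectedComponentsWithStats(m)
    return [(c[i],st[i]) for i in range(1,n) if st[i,4]>=amin]
def cen(f,p):
    h=cv2.convexHull(proj(f,cyl+[*p,0]).astype(np.float32));M=cv2.moments(h);return np.array([M['m10'],M['m01']])/M['m00']
def fitcyl(f,uv):
    return least_squares(lambda p:cen(f,p)-uv,onplane(f,uv,.03)[:2],diff_step=1e-3).x
def go(x,y,z,yaw=None):
    """tool travel (mm) & z turn bringing grasp point to x,y,z; yaw = world angle of tool y axis (mod pi)"""
    s=sensors.get_state();R=Ro.from_quat(np.roll(s["orientation"],-1)).as_matrix();g=s["ee_pos"]+R@[0,0,.159]
    c=np.arctan2(R[1,1],R[0,1]);turn=0
    if yaw is not None:
        turn=-((yaw-c+np.pi/2)%np.pi-np.pi/2)   # tool z is down
        R=R@Ro.from_rotvec([0,0,turn]).as_matrix()
    print("grasp",g.round(4),"yaw",round(c,3),"turn",round(turn,3),"travel after turn",(R.T@(np.array([x,y,z])-g)*1000).round(1),"fz",np.round(s["wrist_force"],2),"w",round(float(s["gripper_width"]),4), "t",s["time_s"])
E
python3 - <<'E'
from h import *
fs={n:viewer.grab_frame(n) for n in("scene","top")}
for n,f in fs.items():
    print(n)
    for nm,lo,hi in(("green",(65,50,90),(90,180,255)),("plug",(18,150,120),(32,255,255)),("blue",(105,150,60),(125,255,255))):
        for c,st in blobs(f,lo,hi,20): print(nm,c.round(1),st, fitcyl(f,c).round(4) if nm=="green" else onplane(f,c,.009).round(4))
f=fs["top"]
for u in((266,217),(287,170)):print("blk/red",fitcyl(f,np.array(u,float)).round(3))
a=cv2.resize(fs["top"]["img"][130:300,280:530],None,fx=3.2,fy=3.2,interpolation=cv2.INTER_CUBIC)
cv2.imwrite("pics/c1.png",a)
a=cv2.resize(fs["scene"]["img"][70:260,190:420],None,fx=3.1,fy=3.1,interpolation=cv2.INTER_CUBIC)
cv2.imwrite("pics/c2.png",a)
E
```

```text
scene
green [425.7 257.7] [415 249  21  19 287] [0.4342 0.2468]
green [420.5 285.6] [409 274  22  23 369] [0.5017 0.3006]
green [359.3 291. ] [349 281  21  21 355] [0.6297 0.2386]
green [457.9 291.7] [446 282  23  21 348] [0.4411 0.3574]
green [404.1 328.8] [392 317  24  25 435] [0.6057 0.3626]
plug [287.5 102. ] [264  89  41  24 138] [ 0.3355 -0.6331  0.009 ]
plug [278.2  98.1] [272  93  14  11  45] [ 0.3525 -0.68    0.009 ]
plug [256.7 101.7] [254  98   9   9  30] [ 0.4391 -0.6981  0.009 ]
plug [445.  328.6] [436 322  18  15 147] [0.5224 0.4029 0.009 ]
blue [417.6  24.9] [ 392    0   56   57 2329] [-0.7144 -1.0237  0.009 ]
blue [462.5  25.4] [ 441    2   46   48 1383] [-0.9244 -0.886   0.009 ]
blue [29.3 96.2] [   0   19   71  140 2708] [ 1.1883 -1.1955  0.009 ]
blue [379.6 209.6] [ 349  176   60   65 1157] [0.4109 0.0418 0.009 ]
blue [333.4 218.1] [ 284  181   88   78 4080] [0.5409 0.0014 0.009 ]
top
green [311.  145.6] [293 142  35   8 213] [0.7605 0.0974]
green [253.8 182.9] [246 174  17  18 249] [0.6411 0.2461]
green [209.  187.9] [200 180  19  18 252] [0.6175 0.369 ]
green [226.6 226. ] [218 217  19  19 261] [0.5157 0.3073]
green [203.7 246.5] [195 238  19  18 259] [0.4552 0.3633]
green [243.6 252.4] [235 243  19  19 264] [0.4484 0.2532]
plug [194.6 220. ] [189 216  12   9  74] [0.5274 0.4022 0.009 ]
plug [563.7 299.7] [ 545  270   42   61 1811] [ 0.3811 -0.631   0.009 ]
blue [344.2 212.3] [ 297  188   94   49 3534] [ 0.5808 -0.0087  0.009 ]
blue [338.8 261.9] [ 290  232   97   61 4688] [ 0.4439 -0.0035  0.009 ]
blk/red [0.549 0.203]
blk/red [0.685 0.158]
```

View pics/c1.png

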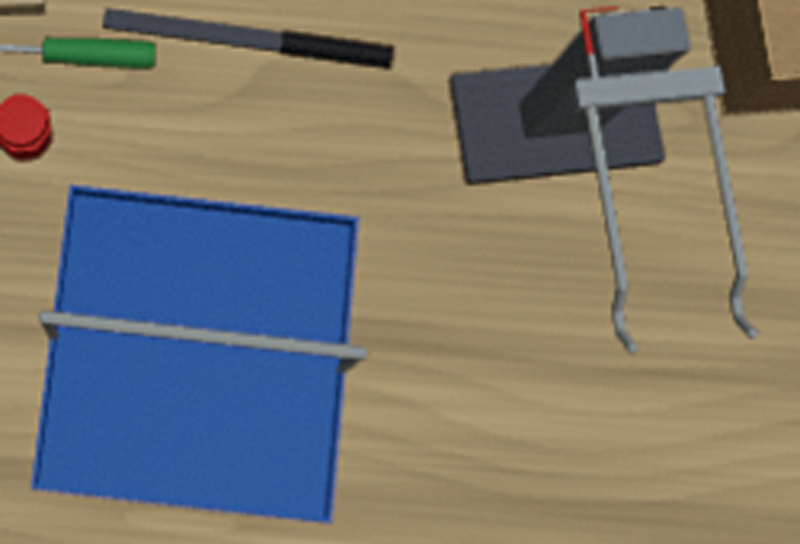

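View pics/c2.png

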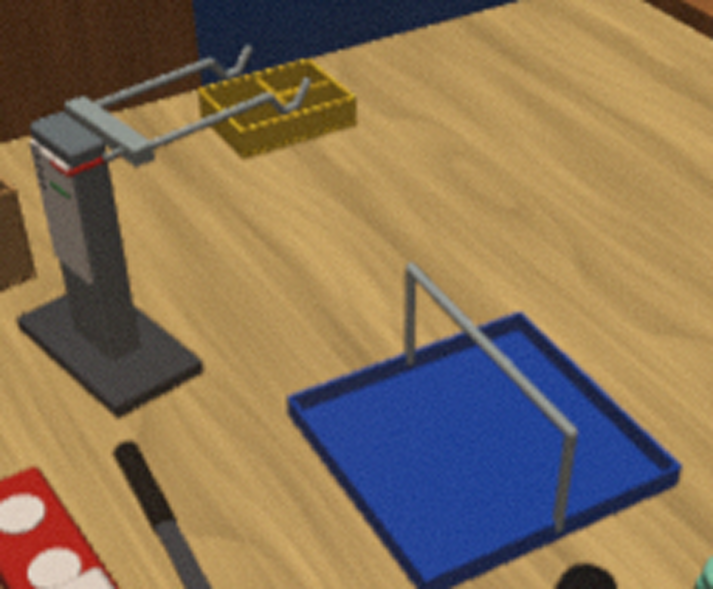

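```bash
python3 - <<'E'
from h import *
fs={n:viewer.grab_frame(n) for n in("scene","top")}
S=lambda a:np.array(a)/3.1+[190,70]; T=lambda a:np.array(a)/3.2+[280,130]
def fit(x0,mt,ut,ms,us,nm):
    def W(p,m): m=np.array(m,float);c,s=np.cos(p[2]),np.sin(p[2]);return np.c_[p[0]+c*m[:,0]-s*m[:,1],p[1]+s*m[:,0]+c*m[:,1],m[:,2]]
    def r(p): return np.r_[(proj(fs["top"],W(p,mt))-T(ut)).ravel(),(proj(fs["scene"],W(p,ms))-S(us)).ravel()]
    q=least_squares(r,x0,loss="soft_l1");print(nm,q.x.round(4),r(q.x).reshape(-1,2).round(1).tolist())
b=[(0,.125,.125),(0,-.125,.125),(.13,.125,.025),(.13,-.125,.025),(-.13,.125,.025),(-.13,-.125,.025)]
fit([.5,0,0],b,[(42,318),(364,353),(70,186),(358,217),(33,489),(330,522)],[b[0],b[1],b[3],b[5],b[4],b[2]],[(575,433),(411,268),(289,402),(520,314),(680,465),(425,587)],"basket")
tp=[(-.022,.045,.228),(-.022,-.045,.228),(.022,.045,.23),(.022,-.045,.23),(.155,.09,.018),(.155,-.09,.018)]
fit([.4,-.4,0],tp,[(632,350),(754,334),(625,290),(742,275),(469,184),(664,160)],tp[:5],[(307,82),(248,48),(270,97),(212,63),(201,367)],"balance")
for lo in((65,50,90),(62,40,50),(60,40,35)):
  bs={n:[c for c,st in blobs(fs[n],lo,(92,200,255),150) if st[2]<30] for n in fs}
  ar={n:[st[4] for c,st in blobs(fs[n],lo,(92,200,255),150) if st[2]<30] for n in fs}
  P=[fitcyl(fs["top"],c) for c in bs["top"]]
  print(lo,ar,"exp",[round(cv2.contourArea(cv2.convexHull(proj(fs[n],cyl+[*P[1],0]).astype(np.float32)))) for n in fs])
  for p in P:
    q=min((fitcyl(fs["scene"],c) for c in bs["scene"]),key=lambda q:np.linalg.norm(q-p));print(p.round(4),q.round(4))
E
```

```text
basket [ 0.5026 -0.0043 -0.0361] [[-1.0, -0.1], [-1.2, 0.1], [-1.3, -0.4], [-0.8, -0.1], [-1.7, 0.2], [-0.4, 0.4], [-1.2, -0.8], [-0.9, -1.3], [-1.3, -2.8], [-0.5, -2.1], [0.2, -0.9], [-0.1, -3.0]]
balance [ 0.5307 -0.3482  0.1893] [[-0.2, 0.1], [-0.9, 0.3], [-1.1, -0.3], [-0.4, -0.1], [-0.7, -0.0], [0.5, 0.6], [-0.6, -1.0], [-0.7, -0.7], [-0.6, -1.5], [-0.9, -1.6], [0.5, -3.9]]
(65, 50, 90) {'scene': [np.int32(292), np.int32(366), np.int32(357), np.int32(350), np.int32(433)], 'top': [np.int32(248), np.int32(252), np.int32(260), np.int32(258), np.int32(267)]} exp [741, 343]
[0.6412 0.246 ] [0.6298 0.2385]
[0.6176 0.369 ] [0.6057 0.3623]
[0.5156 0.3074] [0.5017 0.3005]
[0.4551 0.3633] [0.441  0.3573]
[0.4483 0.2534] [0.4345 0.2471]
(62, 40, 50) {'scene': [np.int32(1019), np.int32(514), np.int32(560), np.int32(606)], 'top': [np.int32(292), np.int32(303), np.int32(290), np.int32(298), np.int32(284)]} exp [737, 343]
[0.639  0.2443] [0.6365 0.246 ]
[0.6156 0.3663] [0.6125 0.3675]
[0.5151 0.3059] [0.4824 0.2836]
[0.4547 0.3614] [0.453  0.3629]
[0.448  0.2529] [0.4824 0.2836]
(60, 40, 35) {'scene': [np.int32(1027), np.int32(203), np.int32(521), np.int32(567), np.int32(619)], 'top': [np.int32(294), np.int32(303), np.int32(292), np.int32(299), np.int32(285)]} exp [737, 343]
[0.6389 0.2443] [0.6366 0.2461]
[0.6156 0.3663] [0.6129 0.3676]
[0.5151 0.3059] [0.4826 0.2836]
[0.4546 0.3613] [0.4531 0.363 ]
[0.4479 0.2528] [0.4826 0.2836]
```

```bash
python3 -c "
from h import *
go(.454,.362,.10,1.535)"
```

```text
grasp [0.2318 0.607  0.2454] yaw 1.206 turn -0.329 travel after turn [-230.8 -236.8  145.4] fz [-0.38 -0.38 -0.47] w 0.092 t 0.3
```

```bash
python3 -m crank '[{"turn":[0,0,-0.165],"travel":[0,0,0],"jaw":0.2},{"turn":[0,0,-0.164],"travel":[0,0,0],"jaw":0.2},{"turn":[0,0,0],"travel":[-38,-39,24],"jaw":0.2},{"turn":[0,0,0],"travel":[-38,-39,24],"jaw":0.2},{"turn":[0,0,0],"travel":[-39,-40,24],"jaw":0.2},{"turn":[0,0,0],"travel":[-39,-40,25],"jaw":0.2},{"turn":[0,0,0],"travel":[-39,-40,24],"jaw":0.2},{"turn":[0,0,0],"travel":[-38,-39,24],"jaw":0.2},{"turn":[0,0,0],"travel":[0,0,0],"jaw":0.2}]' 20; python3 -c "
from h import *
go(.454,.362,.028,1.535)
f=viewer.grab_frame('wrist');cv2.imwrite('pics/w1.png',f['img'])"
```

```text
time_s: 1.42
ee_pos: [0.4579, 0.3561, 0.2572]
orientation: [-0.001, 0.023, 1.0, -0.003]
wrist_force: [-0.1, 0.2, 0.6]
gripper_width: 0.0731
grasp_force: 0.0
grasp [0.4577 0.3552 0.0982] yaw 1.526 turn -0.009 travel after turn [ 3.8  7.1 70.2] fz [-0.14  0.17  0.59] w 0.0731 t 1.425
```

View pics/w1.png

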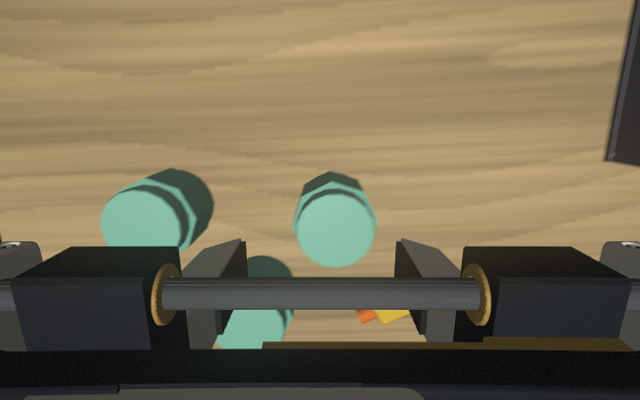

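```bash
python3 -m crank '[{"turn":[0,0,-0.009],"travel":[4,7,20],"jaw":0.2},{"turn":[0,0,0],"travel":[0,0,50],"jaw":0.2},{"turn":[0,0,0],"travel":[0,0,0],"jaw":0.7},{"turn":[0,0,0],"travel":[0,0,0],"jaw":0.7},{"turn":[0,0,0],"travel":[0,0,0],"jaw":0.7},{"turn":[0,0,0],"travel":[0,0,-35],"jaw":0.7},{"turn":[0,0,0],"travel":[0,0,-25],"jaw":0.7},{"turn":[0,0,0],"travel":[0,0,0],"jaw":0.7},{"turn":[0,0,0],"travel":[0,0,0],"jaw":0.7},{"turn":[0,0,0],"travel":[0,0,0],"jaw":0.7}]' 20; python3 -c "
from h import *
import time
go(.454,.362,.028,1.535)
for i in range(3): viewer.grab_frame('wrist'); print(sensors.get_state()['wrist_force'])"
```

```text
time_s: 2.72
ee_pos: [0.45, 0.3688, 0.2485]
orientation: [-0.001, 0.013, 1.0, -0.001]
wrist_force: [0.5, -1.1, -2.6]
gripper_width: 0.0502
grasp_force: 20.0
grasp [0.4497 0.3686 0.0895] yaw 1.544 turn 0.009 travel after turn [-4.6 -6.3 61.5] fz [ 0.45 -1.14 -2.62] w 0.0502 t 2.725
[-0.53555403  0.26883347 -2.40875352]
[ 0.68012058  1.02791726 -2.64712172]
[ 0.35626811 -0.51686756 -3.16587429]
```

```bash
python3 -c "
from h import *
go(.4077,-.0009,.115,1.535)"
```

```text
grasp [0.45   0.3689 0.0898] yaw 1.544 turn 0.009 travel after turn [  29.  -371.1  -24.9] fz [ 0.36 -0.52 -3.17] w 0.0508 t 2.875
```

```bash
python3 -m crank '[{"turn":[0,0,0.009],"travel":[0,-30,-25],"jaw":0.7},{"turn":[0,0,0],"travel":[5,-57,0],"jaw":0.7},{"turn":[0,0,0],"travel":[5,-57,0],"jaw":0.7},{"turn":[0,0,0],"travel":[5,-57,0],"jaw":0.7},{"turn":[0,0,0],"travel":[5,-57,0],"jaw":0.7},{"turn":[0,0,0],"travel":[5,-57,0],"jaw":0.7},{"turn":[0,0,0],"travel":[4,-56,0],"jaw":0.7},{"turn":[0,0,0],"travel":[0,0,40],"jaw":0.7},{"turn":[0,0,0],"travel":[0,0,30],"jaw":0.7},{"turn":[0,0,0],"travel":[0,0,0],"jaw":0.7}]' 20; python3 -c "
from h import *
go(.4077,-.0009,.0345,1.535)"
```

```text
time_s: 4.12
ee_pos: [0.4073, -0.0005, 0.2031]
orientation: [-0.002, 0.018, 1.0, 0.0]
wrist_force: [-0.6, 1.0, -1.6]
gripper_width: 0.0498
grasp_force: 20.0
grasp [ 0.4065 -0.0005  0.0441] yaw 1.535 turn 0.0 travel after turn [-1.3 -0.4  9.6] fz [-0.57  1.03 -1.6 ] w 0.0498 t 4.125
```

```bash
python3 -m crank '[{"turn":[0,0,0],"travel":[0,0,10],"jaw":0.7},{"turn":[0,0,0],"travel":[0,0,0],"jaw":0.7},{"turn":[0,0,0],"travel":[0,0,0],"jaw":0.2},{"turn":[0,0,0],"travel":[0,0,0],"jaw":0.2},{"turn":[0,0,0],"travel":[0,0,-40],"jaw":0.2},{"turn":[0,0,0],"travel":[-4,30,-30],"jaw":0.2},{"turn":[0,0,0],"travel":[-7,57,0],"jaw":0.2},{"turn":[0,0,0],"travel":[-7,57,0],"jaw":0.2},{"turn":[0,0,0],"travel":[-8,57,0],"jaw":0.2},{"turn":[0,0,0],"travel":[-5,50,0],"jaw":0.2}]' 20; python3 -c "
from h import *
go(.447,.253,.0295,1.535)"
```

```text
time_s: 5.38
ee_pos: [0.4487, 0.2515, 0.2654]
orientation: [0.001, 0.018, 1.0, 0.0]
wrist_force: [1.5, 0.3, 0.5]
gripper_width: 0.0737
grasp_force: 0.0
grasp [0.4489 0.2517 0.1064] yaw 1.536 turn 0.001 travel after turn [ 2.1  1.2 76.9] fz [1.53 0.33 0.52] w 0.0737 t 5.375
```

```bash
python3 -m crank '[{"turn":[0,0,0],"travel":[1,1,25],"jaw":0.2},{"turn":[0,0,0],"travel":[0,0,51],"jaw":0.2},{"turn":[0,0,0],"travel":[0,0,0],"jaw":0.7},{"turn":[0,0,0],"travel":[0,0,0],"jaw":0.7},{"turn":[0,0,0],"travel":[0,0,0],"jaw":0.7},{"turn":[0,0,0],"travel":[0,0,-35],"jaw":0.7},{"turn":[0,0,0],"travel":[0,0,-35],"jaw":0.7},{"turn":[0,0,0],"travel":[0,0,0],"jaw":0.7},{"turn":[0,0,0],"travel":[0,0,0],"jaw":0.7},{"turn":[0,0,0],"travel":[0,0,0],"jaw":0.7}]' 20; python3 -c "
from h import *
go(.447,.253,.028,1.535)
for i in range(3): viewer.grab_frame('top'); print(sensors.get_state()['wrist_force'])
cv2.imwrite('pics/t1.png',viewer.grab_frame('top')['img'])"
```

```text
time_s: 6.62
ee_pos: [0.447, 0.2498, 0.2579]
orientation: [-0.001, 0.018, 1.0, -0.0]
wrist_force: [0.3, -0.4, -1.7]
gripper_width: 0.0506
grasp_force: 20.0
grasp [0.4468 0.2496 0.0989] yaw 1.535 turn -0.0 travel after turn [-0.2  3.4 70.9] fz [ 0.25 -0.38 -1.75] w 0.0506 t 6.625
[ 1.26034685 -0.09171675 -1.91629382]
[ 0.51194863 -0.00656927 -2.5353948 ]
[-0.85058902 -0.63089587 -1.65009592]
```

View pics/t1.png

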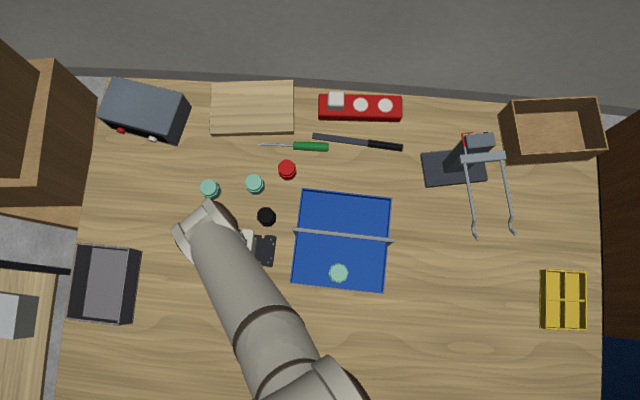

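```bash
python3 -m crank '[{"turn":[0,0,0],"travel":[-40,-20,-20],"jaw":0.7},{"turn":[0,0,0],"travel":[-45,-40,0],"jaw":0.7},{"turn":[0,0,0],"travel":[-40,-50,0],"jaw":0.7},{"turn":[0,0,0],"travel":[0,-48,0],"jaw":0.7},{"turn":[0,0,0],"travel":[0,-48,0],"jaw":0.7},{"turn":[0,0,0],"travel":[0,-48,0],"jaw":0.7},{"turn":[0,0,0],"travel":[0,-48,0],"jaw":0.7},{"turn":[0,0,0],"travel":[0,0,0],"jaw":0.7},{"turn":[0,0,0],"travel":[0,0,30],"jaw":0.7},{"turn":[0,0,0],"travel":[0,0,0],"jaw":0.7}]' 20; python3 -c "
from h import *
for i in range(6): viewer.grab_frame('top'); print(sensors.get_state()['wrist_force'][2])
go(.5608,-.0565,.0345,1.535)"
```

```text
time_s: 8.07
ee_pos: [0.5593, -0.0541, 0.2465]
orientation: [-0.003, 0.018, 1.0, 0.0]
wrist_force: [-1.3, 1.3, -2.5]
gripper_width: 0.0507
grasp_force: 20.0
-2.821709826735158
-1.279620749858342
-2.0699657978590684
-2.5104005064739723
-2.755424388457147
-2.314741807073332
grasp [ 0.5615 -0.0544  0.0906] yaw 1.536 turn 0.001 travel after turn [ 0.7 -2.1 56.1] fz [ 0.03  0.94 -2.31] w 0.0506 t 8.375
```

```bash
python3 -m crank '[{"turn":[0,0,0],"travel":[0,-1,35],"jaw":0.7},{"turn":[0,0,0],"travel":[0,0,21],"jaw":0.7},{"turn":[0,0,0],"travel":[0,0,0],"jaw":0.7},{"turn":[0,0,0],"travel":[0,0,0],"jaw":0.2},{"turn":[0,0,0],"travel":[0,0,0],"jaw":0.2},{"turn":[0,0,0],"travel":[0,0,-45],"jaw":0.2},{"turn":[0,0,0],"travel":[-5,30,-30],"jaw":0.2},{"turn":[0,0,0],"travel":[-15,55,0],"jaw":0.2},{"turn":[0,0,0],"travel":[-15,55,0],"jaw":0.2},{"turn":[0,0,0],"travel":[-15,55,0],"jaw":0.2}]' 20;  python3 -m crank '[{"turn":[0,0,0],"travel":[-16,55,0],"jaw":0.2},{"turn":[0,0,0],"travel":[0,54,0],"jaw":0.2},{"turn":[0,0,0],"travel":[0,0,0],"jaw":0.2},{"turn":[0,0,0],"travel":[0,0,0],"jaw":0.2}]'; python3 -c "
from h import *
go(.638,.245,.0295,1.535)"
```

```text
time_s: 9.62
ee_pos: [0.6183, 0.1388, 0.269]
orientation: [0.001, 0.018, 1.0, 0.0]
wrist_force: [1.3, -0.0, 0.3]
gripper_width: 0.0733
grasp_force: 0.0
time_s: 10.12
ee_pos: [0.6374, 0.2457, 0.268]
orientation: [0.0, 0.017, 1.0, -0.0]
wrist_force: [1.0, -0.5, -1.4]
gripper_width: 0.0733
grasp_force: 0.0
grasp [0.6374 0.2456 0.109 ] yaw 1.536 turn 0.001 travel after turn [-0.5 -0.5 79.5] fz [ 1.01 -0.52 -1.37] w 0.0733 t 10.125
```

```bash
python3 -m crank '[{"turn":[0,0,0],"travel":[0,0,40],"jaw":0.2},{"turn":[0,0,0],"travel":[0,0,39],"jaw":0.2},{"turn":[0,0,0],"travel":[0,0,0],"jaw":0.7},{"turn":[0,0,0],"travel":[0,0,0],"jaw":0.7},{"turn":[0,0,0],"travel":[0,0,0],"jaw":0.7},{"turn":[0,0,0],"travel":[0,0,-45],"jaw":0.7},{"turn":[0,0,0],"travel":[0,0,-45],"jaw":0.7},{"turn":[0,0,0],"travel":[0,0,0],"jaw":0.7},{"turn":[0,0,0],"travel":[0,0,0],"jaw":0.7},{"turn":[0,0,0],"travel":[0,0,0],"jaw":0.7}]' 20; python3 -c "
from h import *
for i in range(8): viewer.grab_frame('top'); print(sensors.get_state()['wrist_force'][2].round(2),end=' ')
go(.5644,.0435,.0345,1.535)"
```

```text
time_s: 11.38
ee_pos: [0.6369, 0.2453, 0.2775]
orientation: [-0.001, 0.018, 1.0, -0.001]
wrist_force: [0.4, 0.1, -0.4]
gripper_width: 0.0501
grasp_force: 20.0
0.43 -0.32 -0.67 -1.25 -0.93 -0.68 -0.58 -0.67 grasp [0.6374 0.2457 0.1193] yaw 1.535 turn 0.0 travel after turn [  65.6 -204.7   84.9] fz [-0.24  0.42 -0.67] w 0.0494 t 11.775
```

```bash
python3 -m crank '[{"turn":[0,0,0],"travel":[0,0,50],"jaw":0.7},{"turn":[0,0,0],"travel":[0,0,39],"jaw":0.7},{"turn":[0,0,0],"travel":[0,0,0],"jaw":0.7},{"turn":[0,0,0],"travel":[0,0,0],"jaw":0.7},{"turn":[0,0,0],"travel":[0,0,0],"jaw":0.2},{"turn":[0,0,0],"travel":[0,0,0],"jaw":0.2},{"turn":[0,0,0],"travel":[0,0,-45],"jaw":0.2},{"turn":[0,0,0],"travel":[0,0,-40],"jaw":0.2},{"turn":[0,0,0],"travel":[42,19,0],"jaw":0.2},{"turn":[0,0,0],"travel":[42,19,0],"jaw":0.2}]' 20;  python3 -m crank '[{"turn":[0,0,0],"travel":[41,18,0],"jaw":0.2},{"turn":[0,0,0],"travel":[0,0,0],"jaw":0.2},{"turn":[0,0,0],"travel":[0,0,0],"jaw":0.2}]'; python3 -c "
from h import *
go(.5145,.306,.0295,1.535)"
```

```text
time_s: 13.02
ee_pos: [0.5546, 0.2869, 0.2764]
orientation: [0.001, 0.019, 1.0, 0.001]
wrist_force: [-1.4, -0.1, 0.6]
gripper_width: 0.0737
grasp_force: 0.0
time_s: 13.4
ee_pos: [0.5152, 0.306, 0.2755]
orientation: [0.001, 0.018, 1.0, 0.0]
wrist_force: [0.5, 0.3, 0.4]
gripper_width: 0.0737
grasp_force: 0.0
grasp [0.5155 0.306  0.1165] yaw 1.535 turn 0.0 travel after turn [ 1.2 -0.  87. ] fz [0.45 0.31 0.38] w 0.0737 t 13.4
```

```bash
python3 -m crank '[{"turn":[0,0,0],"travel":[0,0,45],"jaw":0.2},{"turn":[0,0,0],"travel":[0,0,42],"jaw":0.2},{"turn":[0,0,0],"travel":[0,0,0],"jaw":0.7},{"turn":[0,0,0],"travel":[0,0,0],"jaw":0.7},{"turn":[0,0,0],"travel":[0,0,0],"jaw":0.7},{"turn":[0,0,0],"travel":[0,0,-45],"jaw":0.7},{"turn":[0,0,0],"travel":[0,0,-45],"jaw":0.7},{"turn":[0,0,0],"travel":[0,0,0],"jaw":0.7},{"turn":[0,0,0],"travel":[0,0,0],"jaw":0.7},{"turn":[0,0,0],"travel":[0,0,0],"jaw":0.7}]' 20; python3 -c "
from h import *
for i in range(8): viewer.grab_frame('top'); print(sensors.get_state()['wrist_force'][2].round(2),end=' ')
go(.5644,.0435,.0345,1.535)"
```

```text
time_s: 14.65
ee_pos: [0.514, 0.3055, 0.2763]
orientation: [-0.001, 0.018, 1.0, -0.001]
wrist_force: [0.0, -0.5, -2.8]
gripper_width: 0.0504
grasp_force: 20.0
-2.22 -2.27 -1.71 -2.09 -1.56 -2.57 -2.18 -1.15 grasp [0.5144 0.3062 0.1184] yaw 1.535 turn 0.0 travel after turn [ -59.4 -260.7   83.9] fz [-0.21 -0.59 -1.15] w 0.0507 t 15.05
```

```bash
python3 -m crank '[{"turn":[0,0,0],"travel":[-30,-35,0],"jaw":0.7},{"turn":[0,0,0],"travel":[-29,-45,0],"jaw":0.7},{"turn":[0,0,0],"travel":[0,-45,0],"jaw":0.7},{"turn":[0,0,0],"travel":[0,-45,0],"jaw":0.7},{"turn":[0,0,0],"travel":[0,-45,0],"jaw":0.7},{"turn":[0,0,0],"travel":[0,-45,0],"jaw":0.7},{"turn":[0,0,0],"travel":[0,0,0],"jaw":0.7},{"turn":[0,0,0],"travel":[0,0,40],"jaw":0.7},{"turn":[0,0,0],"travel":[0,0,30],"jaw":0.7},{"turn":[0,0,0],"travel":[0,0,0],"jaw":0.7}]' 20; python3 -c "
from h import *
go(.5644,.0435,.0345,1.535)"
```

```text
time_s: 16.3
ee_pos: [0.5628, 0.0449, 0.2056]
orientation: [-0.003, 0.017, 1.0, 0.0]
wrist_force: [0.2, -0.4, -2.6]
gripper_width: 0.0504
grasp_force: 20.0
grasp [0.562  0.0449 0.0466] yaw 1.536 turn 0.001 travel after turn [-2.5 -1.4 12.1] fz [ 0.22 -0.4  -2.65] w 0.0504 t 16.3
```

```bash
python3 -m crank '[{"turn":[0,0,0],"travel":[0,0,12],"jaw":0.7},{"turn":[0,0,0],"travel":[0,0,0],"jaw":0.7},{"turn":[0,0,0],"travel":[0,0,0],"jaw":0.2},{"turn":[0,0,0],"travel":[0,0,0],"jaw":0.2},{"turn":[0,0,0],"travel":[0,0,-50],"jaw":0.2},{"turn":[0,0,0],"travel":[-5,10,-60],"jaw":0.3},{"turn":[0,0,0],"travel":[0,50,-60],"jaw":0.5},{"turn":[0,0,0],"travel":[0,60,-10],"jaw":0.5},{"turn":[0,0,0],"travel":[0,60,0],"jaw":0.5},{"turn":[0,0,0],"travel":[0,0,0],"jaw":0.5}]' 20; python3 - <<'E'
from h import *
go(.5,0,.2,-.036)
f=viewer.grab_frame("top");g=viewer.grab_frame("scene")
a=np.vstack([cv2.resize(f["img"][150:320,180:420],None,fx=2,fy=2,interpolation=cv2.INTER_CUBIC)[:,:480],np.zeros((0,480,3),np.uint8)])
cv2.imwrite("pics/t2.png",cv2.resize(f["img"][150:310,180:420],None,fx=3.3,fy=3.3,interpolation=cv2.INTER_CUBIC))
E
```

```text
time_s: 17.55
ee_pos: [0.5736, 0.2211, 0.3653]
orientation: [0.001, 0.013, 1.0, 0.003]
wrist_force: [0.9, -0.5, -0.4]
gripper_width: 0.0459
grasp_force: 0.0
grasp [0.5739 0.2219 0.2063] yaw 1.545 turn -1.561 travel after turn [224.4  65.9   5.1] fz [ 0.89 -0.48 -0.43] w 0.0459 t 17.55
```

View pics/t2.png

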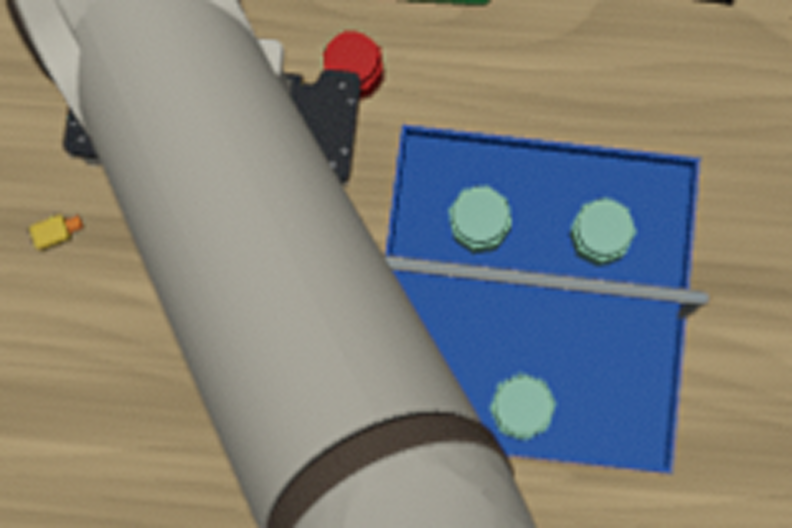

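```bash
python3 -c "
from h import *
print(np.round(sensors.get_state()['qpos'],3));go(.5026,-.0043,.2,1.535)"
```

```text
[-0.069  0.481 -0.443  1.685  0.234  1.029  0.948]
grasp [0.5751 0.2147 0.2051] yaw 1.537 turn 0.002 travel after turn [  64.6 -221.5    5.1] fz [-0.83 -0.64 -0.71] w 0.0459 t 17.65
```

```bash
python3 -m crank '[{"turn":[0,0,0.175],"travel":[0,0,0],"jaw":0.5},{"turn":[0,0,0.175],"travel":[0,0,0],"jaw":0.5},{"turn":[0,0,0.175],"travel":[0,0,0],"jaw":0.5},{"turn":[0,0,0.175],"travel":[0,0,0],"jaw":0.5},{"turn":[0,0,0.175],"travel":[0,0,0],"jaw":0.5},{"turn":[0,0,0.175],"travel":[0,0,0],"jaw":0.5},{"turn":[0,0,0.175],"travel":[0,0,0],"jaw":0.5},{"turn":[0,0,0.175],"travel":[0,0,0],"jaw":0.5},{"turn":[0,0,0.173],"travel":[0,0,0],"jaw":0.5}]' 20; python3 -m crank '[{"turn":[0,0,0],"travel":[-45,-13,0],"jaw":0.5},{"turn":[0,0,0],"travel":[-45,-13,0],"jaw":0.5},{"turn":[0,0,0],"travel":[-45,-13,0],"jaw":0.5},{"turn":[0,0,0],"travel":[-45,-13,0],"jaw":0.5},{"turn":[0,0,0],"travel":[-41,-12,0],"jaw":0.5},{"turn":[0,0,0],"travel":[0,0,0],"jaw":0.5},{"turn":[0,0,0],"travel":[0,0,0],"jaw":0.5}]'; python3 -c "
from h import *
print(np.round(sensors.get_state()['qpos'],3));go(.5026,-.0043,.125,-.036)
cv2.imwrite('pics/w2.png',viewer.grab_frame('wrist')['img'])"
```

```text
time_s: 18.77
ee_pos: [0.5758, 0.2113, 0.3638]
orientation: [0.0, 0.724, 0.69, -0.0]
wrist_force: [0.4, -0.4, -0.1]
gripper_width: 0.046
grasp_force: 0.0
time_s: 19.65
ee_pos: [0.503, -0.0054, 0.364]
orientation: [0.0, 0.721, 0.693, 0.0]
wrist_force: [0.3, 0.5, -0.9]
gripper_width: 0.0456
grasp_force: 0.0
[-0.005  0.257 -0.044  1.966  0.014  0.918 -0.096]
grasp [ 0.5031 -0.0054  0.205 ] yaw -0.04 turn -0.004 travel after turn [ 1.  -0.6 80. ] fz [ 0.32  0.48 -0.88] w 0.0456 t 19.65
```

View pics/w2.png

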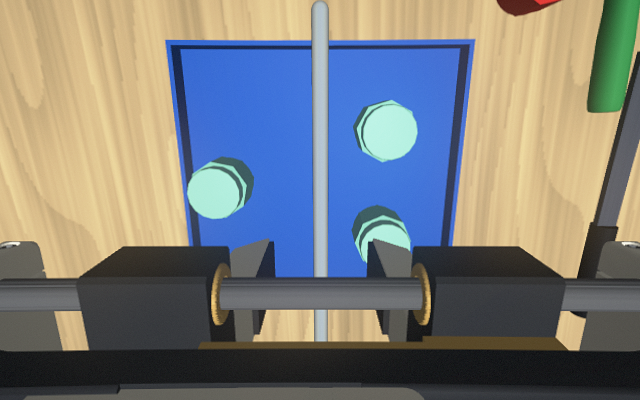

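```bash
python3 -m crank '[{"turn":[0,0,0],"travel":[0,0,40],"jaw":0.5},{"turn":[0,0,0],"travel":[0,0,40],"jaw":0.5},{"turn":[0,0,0],"travel":[0,0,0],"jaw":0.5},{"turn":[0,0,0],"travel":[0,0,0],"jaw":1},{"turn":[0,0,0],"travel":[0,0,0],"jaw":1},{"turn":[0,0,0],"travel":[0,0,0],"jaw":1},{"turn":[0,0,0],"travel":[0,0,0],"jaw":1},{"turn":[0,0,0],"travel":[0,0,-10],"jaw":1},{"turn":[0,0,0],"travel":[0,0,-20],"jaw":1},{"turn":[0,0,0],"travel":[0,0,0],"jaw":1}]' 60;python3 -m crank '[{"turn":[0,0,0],"travel":[0,0,-20],"jaw":1},{"turn":[0,0,0],"travel":[0,0,-30],"jaw":1},{"turn":[0,0,0],"travel":[0,0,-30],"jaw":1},{"turn":[0,0,0],"travel":[0,0,-17],"jaw":1},{"turn":[0,0,0],"travel":[0,0,0],"jaw":1},{"turn":[0,0,0],"travel":[0,0,0],"jaw":1}]' 60; python3 -c "
from h import *
go(.433,-.367,.252,.189)
cv2.imwrite('pics/s2.png',viewer.grab_frame('scene')['img'])"
```

```text
time_s: 20.95
ee_pos: [0.5031, -0.0045, 0.3144]
orientation: [0.0, 0.72, 0.694, 0.0]
wrist_force: [0.9, -0.6, -9.5]
gripper_width: 0.0082
grasp_force: 60.0
time_s: 21.7
ee_pos: [0.5022, -0.0045, 0.409]
orientation: [-0.001, 0.72, 0.694, -0.001]
wrist_force: [0.5, 0.8, -10.3]
gripper_width: 0.008
grasp_force: 60.0
grasp [ 0.5017 -0.0045  0.25  ] yaw -0.038 turn -0.227 travel after turn [-343.1 -135.6   -1.8] fz [  0.52   0.78 -10.28] w 0.008 t 21.7
```

View pics/s2.png

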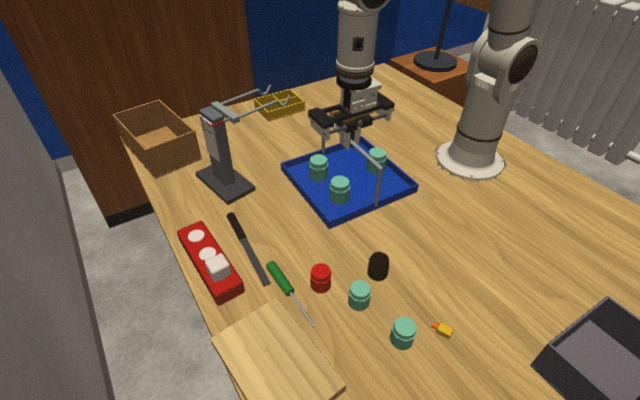

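```bash
python3 -m crank '[{"turn":[0,0,-0.05],"travel":[0,0,0],"jaw":1},{"turn":[0,0,-0.077],"travel":[0,0,0],"jaw":1},{"turn":[0,0,-0.1],"travel":[0,0,0],"jaw":1},{"turn":[0,0,0],"travel":[-20,-40,-2],"jaw":1},{"turn":[0,0,0],"travel":[-35,-50,0],"jaw":1},{"turn":[0,0,0],"travel":[-45,-40,0],"jaw":1},{"turn":[0,0,0],"travel":[-45,-6,0],"jaw":1},{"turn":[0,0,0],"travel":[-45,0,0],"jaw":1},{"turn":[0,0,0],"travel":[-45,0,0],"jaw":1},{"turn":[0,0,0],"travel":[-45,0,0],"jaw":1}]' 60;python3 -m crank '[{"turn":[0,0,0],"travel":[-38,0,0],"jaw":1},{"turn":[0,0,0],"travel":[-25,0,0],"jaw":1},{"turn":[0,0,0],"travel":[0,0,0],"jaw":1},{"turn":[0,0,0],"travel":[0,0,0],"jaw":1},{"turn":[0,0,0],"travel":[0,0,0],"jaw":1}]' 60; python3 -c "
from h import *
go(.531,-.348,.252,.189)
a=viewer.grab_frame('top')['img'][120:290,380:600];b=viewer.grab_frame('scene')['img'][60:230,180:400]
cv2.imwrite('pics/s3.png',cv2.resize(np.hstack([a,b]),(800,309),interpolation=cv2.INTER_CUBIC))"
```

```text
time_s: 23.0
ee_pos: [0.4218, -0.3062, 0.4113]
orientation: [-0.001, 0.637, 0.771, -0.0]
wrist_force: [0.5, 0.2, -9.3]
gripper_width: 0.0079
grasp_force: 60.0
time_s: 23.62
ee_pos: [0.434, -0.3656, 0.412]
orientation: [-0.001, 0.637, 0.771, 0.0]
wrist_force: [-0.3, 0.2, -8.7]
gripper_width: 0.0083
grasp_force: 60.0
grasp [ 0.4338 -0.3654  0.253 ] yaw 0.191 turn 0.002 travel after turn [-1.2 98.7  0.9] fz [-0.25  0.18 -8.67] w 0.0083 t 23.625
```

View pics/s3.png

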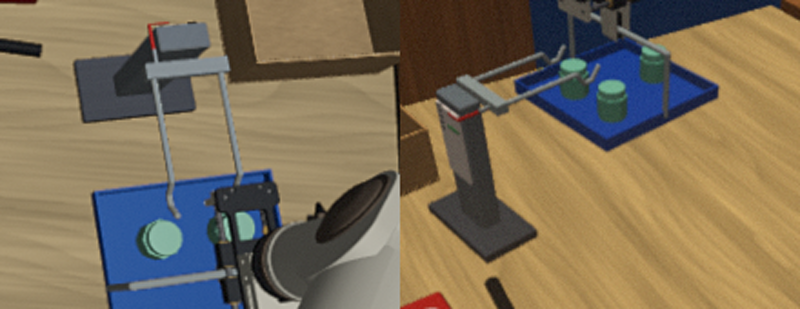

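```bash
python3 -m crank '[{"turn":[0,0,0.002],"travel":[0,15,0],"jaw":1},{"turn":[0,0,0],"travel":[-1,25,1],"jaw":1},{"turn":[0,0,0],"travel":[0,25,0],"jaw":1},{"turn":[0,0,0],"travel":[0,22,0],"jaw":1},{"turn":[0,0,0],"travel":[0,12,0],"jaw":1},{"turn":[0,0,0],"travel":[0,0,0],"jaw":1},{"turn":[0,0,0],"travel":[0,0,8],"jaw":1},{"turn":[0,0,0],"travel":[0,0,8],"jaw":1},{"turn":[0,0,0],"travel":[0,0,8],"jaw":1},{"turn":[0,0,0],"travel":[0,0,0],"jaw":1}]' 60; python3 -c "
from h import *
go(.531,-.348,.1902,.189)
for i in range(4): viewer.grab_frame('top'); print(sensors.get_state()['wrist_force'].round(2),sensors.get_state()['torque'].round(2))
go(.531,-.348,.1902,.189)"
```

```text
time_s: 24.98
ee_pos: [0.5307, -0.3494, 0.3865]
orientation: [-0.001, 0.638, 0.77, -0.0]
wrist_force: [-0.4, 0.6, -8.8]
gripper_width: 0.0083
grasp_force: 60.0
grasp [ 0.5304 -0.3492  0.2275] yaw 0.187 turn -0.002 travel after turn [ 1.   0.9 37.3] fz [-0.44  0.57 -8.77] w 0.0083 t 24.975
[-0.29 -0.25 -8.82] [-0.04  0.1   0.01]
[ 0.97  1.54 -9.19] [-0.09  0.08  0.01]
[-0.16  0.11 -8.8 ] [-0.16  0.08 -0.04]
[ 0.45 -1.02 -8.69] [-0.11  0.06  0.  ]
grasp [ 0.5316 -0.3497  0.2291] yaw 0.187 turn -0.002 travel after turn [ 1.8 -0.3 38.9] fz [ 0.45 -1.02 -8.69] w 0.0084 t 25.175
```

```bash
python3 -m crank '[{"turn":[0,0,0],"travel":[0,0,6],"jaw":1},{"turn":[0,0,0],"travel":[0,0,6],"jaw":1},{"turn":[0,0,0],"travel":[0,0,6],"jaw":1},{"turn":[0,0,0],"travel":[0,0,0],"jaw":1},{"turn":[0,0,0],"travel":[0,0,0],"jaw":1}]' 60; python3 -c "
from h import *
for i in range(5): viewer.grab_frame('top'); print(sensors.get_state()['wrist_force'].round(2),sensors.get_state()['torque'].round(2))
go(.531,-.348,.1902,.189)"
```

```text
time_s: 25.8
ee_pos: [0.5313, -0.3495, 0.3699]
orientation: [-0.0, 0.638, 0.77, 0.0]
wrist_force: [-0.0, 0.0, -6.2]
gripper_width: 0.0082
grasp_force: 60.0
[-0.2  -0.58 -6.26] [-0.08  0.17 -0.01]
[ 0.08 -0.14 -6.42] [-0.03  0.14  0.01]
[-1.01  0.7  -5.97] [ 0.02  0.21 -0.01]
[ 0.46 -0.06 -6.01] [-0.06  0.18 -0.01]
[ 0.18  0.61 -5.97] [-0.01  0.17  0.02]
grasp [ 0.5313 -0.3495  0.2109] yaw 0.187 turn -0.002 travel after turn [ 1.5 -0.1 20.7] fz [ 0.18  0.61 -5.97] w 0.0082 t 26.05
```

```bash
python3 -m crank '[{"turn":[0,0,0],"travel":[0,0,6],"jaw":1},{"turn":[0,0,0],"travel":[0,0,6],"jaw":1},{"turn":[0,0,0],"travel":[0,0,5],"jaw":1},{"turn":[0,0,0],"travel":[0,0,3],"jaw":1},{"turn":[0,0,0],"travel":[0,0,0],"jaw":1},{"turn":[0,0,0],"travel":[0,0,0],"jaw":1}]' 60; python3 -c "
from h import *
for i in range(5): viewer.grab_frame('top'); print(sensors.get_state()['wrist_force'].round(2),sensors.get_state()['torque'].round(2))
go(.531,-.348,.1902,.189)"
```

```text
time_s: 26.8
ee_pos: [0.5315, -0.3496, 0.3501]
orientation: [0.0, 0.638, 0.77, 0.0]
wrist_force: [-0.4, -0.3, 0.1]
gripper_width: 0.0081
grasp_force: 60.0
[ 1.01  0.03 -0.39] [-0.11  0.13  0.02]
[ 0.55  0.06 -0.62] [-0.05  0.08  0.07]
[ 0.3  -0.01  0.48] [-0.09  0.09  0.01]
[-0.2   0.27 -0.08] [-0.13  0.06 -0.02]
[ 0.67 -1.47 -0.4 ] [-0.13  0.03 -0.01]
grasp [ 0.5316 -0.3497  0.191 ] yaw 0.187 turn -0.002 travel after turn [ 1.8 -0.3  0.8] fz [ 0.67 -1.47 -0.4 ] w 0.0086 t 27.05
```

```bash
python3 -m crank '[{"turn":[0,0,0],"travel":[0,0,0],"jaw":1},{"turn":[0,0,0],"travel":[0,0,0],"jaw":0.86},{"turn":[0,0,0],"travel":[0,0,0],"jaw":0.7},{"turn":[0,0,0],"travel":[0,0,0],"jaw":0.5},{"turn":[0,0,0],"travel":[0,0,0],"jaw":0.5},{"turn":[0,0,0],"travel":[0,0,-15],"jaw":0.5},{"turn":[0,0,0],"travel":[0,0,-30],"jaw":0.5},{"turn":[0,0,0],"travel":[0,0,-40],"jaw":0.5},{"turn":[0,0,0],"travel":[0,-20,-40],"jaw":0.5},{"turn":[0,0,0],"travel":[0,-50,0],"jaw":0.5}]' 5; python3 -m crank '[{"turn":[0,0,0],"travel":[0,-50,0],"jaw":0.5},{"turn":[0,0,0],"travel":[30,-50,0],"jaw":0.5},{"turn":[0,0,0],"travel":[50,0,0],"jaw":0.5},{"turn":[0,0,0],"travel":[50,0,0],"jaw":0.5},{"turn":[0,0,0],"travel":[50,0,0],"jaw":0.5},{"turn":[0,0,0],"travel":[50,0,0],"jaw":0.5},{"turn":[0,0,0],"travel":[0,0,0],"jaw":0.5},{"turn":[0,0,0],"travel":[0,0,0],"jaw":0.5},{"turn":[0,0,0],"travel":[0,0,0],"jaw":0.5},{"turn":[0,0,0],"travel":[0,0,0],"jaw":0.5}]'; python3 - <<'E'
from h import *
go(0,0,0)
pts=np.array([(0,.125,.125),(0,-.125,.125)]);c,s=np.cos(.189),np.sin(.189)
W=np.c_[.531-s*pts[:,1],-.348+c*pts[:,1],[.19,.19]]
prev=None
for k in range(4):
    f={n:viewer.grab_frame(n) for n in("top","scene")}
    if prev: print("motion",[int((cv2.absdiff(f[n]["img"],prev[n]["img"]).max(2)>60).sum()) for n in f])
    prev=f
for n in f:
    print(n,"pred bar ends",proj(f[n],W).round(1).tolist(),[ (c.round(1).tolist(),int(st[4])) for c,st in blobs(f[n],(105,150,60),(125,255,255),300)],[fitcyl(f[n],c).round(3).tolist() for c,st in blobs(f[n],(65,50,90),(90,180,255),150) if st[2]<30])
    cv2.imwrite(f"pics/end_{n}.png",f[n]["img"])
E
```

```text
time_s: 28.3
ee_pos: [0.4645, -0.3622, 0.4797]
orientation: [0.005, 0.636, 0.771, 0.001]
wrist_force: [-1.6, -1.0, -0.8]
gripper_width: 0.0462
grasp_force: 0.0
time_s: 29.55
ee_pos: [0.3216, -0.156, 0.4747]
orientation: [-0.0, 0.639, 0.769, -0.0]
wrist_force: [-0.3, 1.1, -0.1]
gripper_width: 0.046
grasp_force: 0.0
grasp [ 0.3216 -0.156   0.3157] yaw 0.185 turn 0 travel after turn [ 212.5 -287.3  315.8] fz [-0.29  1.09 -0.14] w 0.046 t 29.55
motion [0, 0]
motion [0, 0]
motion [0, 0]
top pred bar ends [[437.4, 236.1], [537.8, 223.6]] [([483.4, 204.0], 879), ([441.5, 210.5], 1357), ([479.6, 258.5], 4261)] [[0.641, 0.246], [0.617, 0.369], [0.611, -0.42], [0.588, -0.314], [0.448, -0.399]]
scene pred bar ends [[301.0, 120.4], [249.2, 89.5]] [([421.2, 22.2], 1915), ([462.4, 25.3], 1368), ([29.4, 96.3], 2702), ([269.5, 140.6], 1904), ([312.7, 134.8], 382)] [[0.52, -0.404], [0.629, 0.238], [0.605, 0.362]]
```

```bash
python3 - <<'E'
from h import *
for n in("top","scene"):
    f=viewer.grab_frame(n);m=cv2.inRange(cv2.cvtColor(f["img"],cv2.COLOR_BGR2HSV),(105,120,40),(125,255,255))
    x0,x1,y0,y1=(410,560,170,310) if n=="top" else (210,345,100,200)
    k=np.zeros_like(m);k[y0:y1,x0:x1]=m[y0:y1,x0:x1]
    h=cv2.convexHull(np.vstack(cv2.findContours(k,0,2)[0]));obs=cv2.approxPolyDP(h,5,True)[:,0]
    R=Ro.from_euler('z',.189).as_matrix()
    for tilt in(-.06,0,.06):
        Rt=R@Ro.from_euler('y',tilt).as_matrix()
        P=np.array([(a*.13,b*.125,-.1) for a,b in((1,1),(1,-1),(-1,-1),(-1,1))])@Rt.T+[.531,-.348,.19]
        print(n,tilt,proj(f,P).round(0).tolist())
    print("obs",obs.tolist())
E
```

```text
top -0.06 [[421.0, 189.0], [512.0, 179.0], [528.0, 277.0], [435.0, 290.0]]
top 0 [[420.0, 192.0], [511.0, 182.0], [530.0, 279.0], [436.0, 292.0]]
top 0.06 [[420.0, 195.0], [511.0, 184.0], [532.0, 281.0], [437.0, 294.0]]
obs [[531, 279], [439, 293], [421, 195], [511, 184]]
scene -0.06 [[265.0, 166.0], [217.0, 130.0], [281.0, 107.0], [331.0, 136.0]]
scene 0 [[267.0, 167.0], [219.0, 131.0], [283.0, 104.0], [333.0, 133.0]]
scene 0.06 [[269.0, 169.0], [221.0, 133.0], [284.0, 102.0], [334.0, 131.0]]
obs [[332, 132], [271, 173], [227, 137], [283, 104]]
```

The observed basket outline fits the seated pose with a tilt of about 0.06 rad. It isn't moving and the arm is clear, so I'm handing in.

```bash
python3 -c "
from cell import bot
print(bot.close_job())"
```

```text
the job is handed in; nothing more can be done
None
```

The three heavy housings are upright in the basket, which hangs still on both hooks; the two left on the bench are upright. I weighed one of those (light) and inferred the other, and the job was handed in without a verdict coming back.

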